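# Open the filter lid of a bench air pump with one fingertip

## Task

Open the air pump's filter compartment for service: press the orange snap tab in with the fingertips and, keeping it pressed, push the blue filter lid along its rails until it has come right out of them and lies flat on the free end of the pump's top deck, with the filter uncovered. Only press and push: do not lift the lid or push it off the pump, and leave the other things on the bench alone. Take the hand away at the end.

Things in the scene. Friction and masses are not known exactly. Their poses are not given: they have to be found in the camera images.
- pump: White bench air pump, fixed, 190 (x) x 330 (y) x 115 mm high, finned sides, blue skirt. Origin on the bench, z up; yaw varies. Its own +y is the way the lid slides off. In its frame (mm): body x -95..95, y -150..180; flat deck at z 115. Along x = 0: grey root block of the tab (y -138..-124, top z 133), orange tab (y -124..-64), seated blue lid (y -62..22), bare deck (y 22..173).
- rail_end (a point): Point on the deck's centre line, at deck height, level with the ends of the two grey guide rails; pump frame (0, 16, 115) mm. The rails (x +-51..66, y -62..16, tops at z 127) overlap the lid's flanges and hold it down on its seat. The white pleated filter lies in a well at y -47..12, hidden by the seated lid.
- deck_edge (a point): Foot of the raised edge, 9 mm high, across the far end of the bare deck; pump frame (0, 173, 115) mm. The same edge runs along both sides of the bare deck at x = +-90..95 from y = 30. The lid would stop against it (lid origin at y = 131), still on the deck.
- filter_lid: Blue loose lid, about 0.14 kg: hollow cover 92 wide (its x) x 84 long (y) x 28 high, dark slots on top, a flange 12 wide and 6 thick on each long side. Origin: centre of its underside, +y as the pump's; seated at (0, -20, 115) mm in the pump's frame. Tab up: the tab's nose blocks it. Tab pressed: it slides along the pump's +y with light friction, 2 mm side play. Out of the rails when its origin is past y = 58.
- lid_push_face (a point): Point on the outside of the lid's upright near wall (its -y end, beside the tab), at mid width, 20 mm above the lid's underside and 8 below its top: the face to push on, 92 mm wide.
- snap_tab (a joint): Angle of the tab about its root, rad: 0 = up (latched), 0.13 = pressed to its stop. From 0.06 on the lid is free. It takes about 3 N on the pad to free the lid, 6 N to reach the stop. A spring returns the tab when let go, so keep it pressed while the lid starts to move; once the lid has moved about 4 mm the nose no longer catches it, and later it yields under a fingertip passing over it.
- tab_pad (a point): Centre of the top of the ribbed orange thumb pad, 26 wide (x) x 34 long (y); pump frame (0, -81, 134) mm when up, 7 above the rails' tops, 47 mm from the tab's pivot and 19 mm short of the lid's near wall. It goes down about 3 mm to free the lid, 6 mm to its stop. The lid's top is 9 mm above the unpressed pad, so a fingertip holding the pad down and moving along the pump's +y meets the lid's wall and pushes it.
- spare_filter: Spare filter, white pleats in a blue frame, 72 x 56 x 13, lying flat on the bench beyond the pump's -y end. Leave alone. Origin: centre of its underside.
- beaker: Glass beaker, 68 across, 90 high, standing in a row beyond the pump. Leave alone. Origin: centre of its base.
- amber_bottle: Brown bottle with black cap, 60 across, 130 high, in the same row. Leave alone. Origin: centre of its base.
- white_jar: White jar, 56 across, 85 high, in the same row. Leave alone. Origin: centre of its base.
- small_jar: Small white jar with blue cap, 44 across, 65 high, in the same row. Leave alone. Origin: centre of its base.
- screwdriver: Screwdriver, 170 long, lying on the bench to the left (+y). Leave alone. Origin: its middle, on the bench.
- wash_bottle: White wash bottle with red cap and bent spout, 64 across, 180 high, standing to the left (+y). Leave alone. Origin: centre of its base.
There are look-alikes about, which are no part of the job. What is shaped like the filter_lid but green or red is not meant.

How it is judged:
On the way, in this order (a step that is already met when the one before it is completed fails the run):
1. the snap tab is pressed in while the lid is still on its seat (value of joint snap_tab above 0.06 rad and y of filter_lid in the frame of pump below -0.01 m and contact force between the fingers and snap_tab above 0.5 N), for 0.05 s.
2. the lid is pushed off its seat, out of the rails (y of filter_lid in the frame of pump above 0.058 m), for 0.05 s.
At the end, for the whole second after the job is handed in: The lid lies still and flat (within 0.08 rad) on the pump's deck, out of its rails: its origin beyond y = +58 mm and within 45 mm of the centre line in the pump's frame, at deck height (115 mm, -5/+6 mm); the tab has sprung back up (below 0.03 rad) (y of filter_lid in the frame of pump between 0.058 and 0.14 m and x of filter_lid in the frame of pump between -0.045 and 0.045 m and z of filter_lid in the frame of pump between 0.11 and 0.121 m and angle between filter_lid's own z axis and vertical below 0.08 rad and linear speed of filter_lid below 0.01 m/s and value of joint snap_tab below 0.03 rad); the robot touches nothing.
It fails at once if the lid is lifted (over 15 mm above the deck) or tipped (over 0.3 rad) (z of filter_lid in the frame of pump above 0.13 m or angle between filter_lid's own z axis and vertical above 0.3 rad).
It fails at once if the lid falls off the pump (z of filter_lid in the frame of pump below 0.095 m).
It fails at once if a bystander is moved by more than 20 mm or knocked over (distance of any of spare_filter, beaker, amber_bottle, white_jar, small_jar, screwdriver, wash_bottle from where it was at the start of the episode above 0.02 m or angle between any of beaker, amber_bottle, white_jar, small_jar, wash_bottle's own z axis and vertical above 0.4 rad).
It also fails if it takes over 35 s, if anything falls off the work surface, if the arm or the gripper's body presses on something with over 40 N, if the wrist force passes 120 N, or if a joint passes its speed limit or range.

## Robot

A 6-joint arm with a two-finger parallel gripper is mounted at the origin on the work surface. World frame = base frame: x ahead of the robot, y to its left, z up, the work surface at z = 0. Lengths are in m, angles in rad, forces in N, time in s.
With the tool pointing down it reaches from about 0.25 to 0.725 m from the base axis. Payload 4 kg.
Tool frame: the origin (TCP) lies on the front face of the gripper's body, between the roots of the fingers; the fingertips stand 73 mm ahead of it and the grasp point (between the pads) lies 54 mm ahead of it; z points along the fingers, y is the direction in which the jaws open and shut (so a half turn about z gives the same grasp; the last joint's range is limited). The gripper opens to 85 mm and grips with 20 to 120 N. Pads are 22 mm wide; open, the fingers measure 114 mm over their backs; the gripper's body (76 mm by 85 mm) begins 54 mm behind the grasp point. The pads swing forward as they close: fully open they stand 13 mm farther back than shut.
Start: joints at [-1.262, 0.241, 0.005, 1.335, 0, 1.571], TCP at [0.152, -0.476, 0.304] pointing down, gripper open.
Joint ranges: [-2.72, 2.72], [-1.05, 1.87], [-1.09, 1.28], [-1.99, 2.15], [-1.42, 1.44], [-3.14, 3.14]. Speed limits (rad/s): [2.79, 2.79, 3.14, 3.14, 3.14, 3.14].

## Interface

Orientations are given as a unit quaternion [x, y, z, w].
In Python, from workcell import sensors, camera, order gives the robot as it stands. The module is installed in compiled form; this text tells all that it offers.
- The arm moves only by the shell command python3 -m inch 'ROWS'. ROWS is JSON, one flat list of numbers, 5 for each row, row after row: the opening, from -1 (shut) to 1 (fully open), then the shift along the tool's x, y, z in mm, then the turn about the tool's z in units of 6 degrees (1.0 is 6 degrees). A call has 1 to 8 rows; each row is the pose to reach, as a shift and turn from the pose commanded when the call began, along the tool's axes at that moment; what a row does not reach only later rows make up. A row lasts 1/10 s, in which the tool goes at most 50 mm and 8.59 degrees, less where a joint would pass 70% of its speed; a pose out of reach is approached as far as the arm can. A call with a gripper value outside its range is refused whole. The fingers move at their own pace and stop on an object; the grip force is fixed at half the most. Time passes only in rows, so rows that repeat a pose let the fingers close. It gives the time, the measured TCP pose, the force and the opening at its end, in the units of the state.
- sensors.get_obs(): the state, without advancing time (a new reading comes with each control period).
- camera(name): name is "scene" or "side" or "wrist"; returns a dict with "pixels" (384x512x3 uint8, red, green, blue), "intrinsics" (3x3 intrinsics, pixels), "k1" (the pictures are not rectified: a ray, as slopes to the right and down, at radius r is drawn at 1 + k1 r^2 times it, then the intrinsics apply), "extrinsics" (4x4, takes a point from camera to world coordinates). Camera axes: x right, y down, z forward; pixel columns grow to the right and rows downward; lengths in m; the calibration is good to about 2 mm. A picture is of the moment at which its call begins. There is no depth.
- order.job_done(): hands the job in, once; it reports no verdict.
The state is a dict: "clock": time; "joint_pos": joint angles; "joint_vel": joint speeds; "tau": joint torques, N m; "eef_pos": TCP position; "tool_rot": TCP orientation; "ft_force": force on the tool from outside, world axes, zero at the start; "ft_torque": the same for the moment, N m; "grip_width": finger opening in m.
Only numpy, scipy, OpenCV 4.12 (cv2) and the standard library are available. Lean on these libraries where they do the work, as an engineer would, in place of code of your own. Each camera call takes 0.05 s, during which the arm holds its last target.

## Working session

There is one attempt and no reset: what is moved stays moved. The work goes in short steps, Python scripts to look and compute and a shell command to move; the robot and the scene stay as the last step left them, time stands still between calls to the robot, and variables do not carry over. Pictures are saved under pics/ and viewed, and the job is handed in when it is done.

```bash
mkdir -p pics
python3 - <<'E'
from workcell import sensors, camera
import cv2,numpy as np
o=sensors.get_obs()
for k,v in o.items(): print(k,np.round(v,4))
for n in("scene","side","wrist"):
    c=camera(n); cv2.imwrite(f"pics/{n}0.png",c["pixels"][:,:,::-1]); print(n,np.round(c["intrinsics"],1).tolist(),c["k1"],np.round(c["extrinsics"],3).tolist())
E
```

```text
clock 0.0
joint_pos [-1.262   0.2414  0.0037  1.3352  0.      1.5708]
joint_vel [-0.0008  0.0012 -0.0001  0.0015 -0.0016 -0.0009]
tau [ 1.20000e-03 -3.72318e+01  2.52407e+01  1.70000e-02  1.00000e-04
  0.00000e+00]
eef_pos [ 0.1518 -0.4759  0.303 ]
tool_rot [ 9.881e-01  1.538e-01 -2.000e-04 -1.100e-03]
ft_force [0.1223 0.6345 0.5479]
ft_torque [0.0054 0.0122 0.0038]
grip_width 0.0856
scene [[418.4, 0.0, 250.9], [0.0, 418.4, 192.8], [0.0, 0.0, 1.0]] -0.023628924015808923 [[0.269, 0.709, -0.651, 1.196], [0.963, -0.198, 0.183, -0.074], [0.001, -0.676, -0.737, 0.872], [0.0, 0.0, 0.0, 1.0]]
side [[422.1, 0.0, 262.3], [0.0, 422.1, 188.1], [0.0, 0.0, 1.0]] -0.12888459713616962 [[-0.768, -0.447, 0.458, 0.025], [-0.64, 0.538, -0.548, 0.674], [-0.002, -0.714, -0.7, 0.827], [0.0, 0.0, 0.0, 1.0]]
wrist [[303.2, 0.0, 257.1], [0.0, 303.2, 195.3], [0.0, 0.0, 1.0]] -0.04554734757381185 [[0.303, -0.901, -0.309, 0.232], [-0.953, -0.288, -0.096, -0.451], [-0.002, 0.324, -0.946, 0.373], [0.0, 0.0, 0.0, 1.0]]
```

View pics/scene0.png

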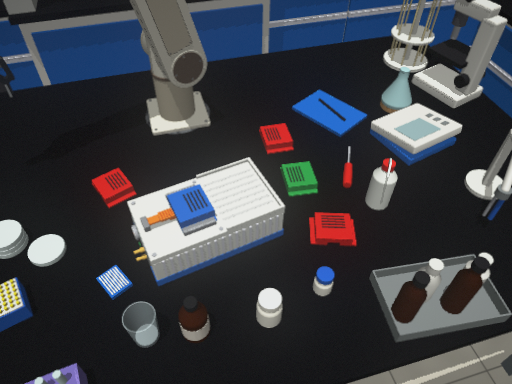

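View pics/side0.png

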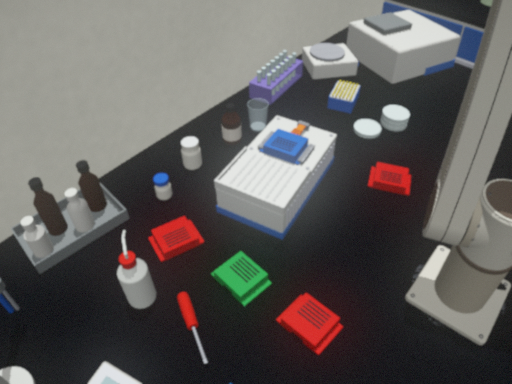

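View pics/wrist0.png

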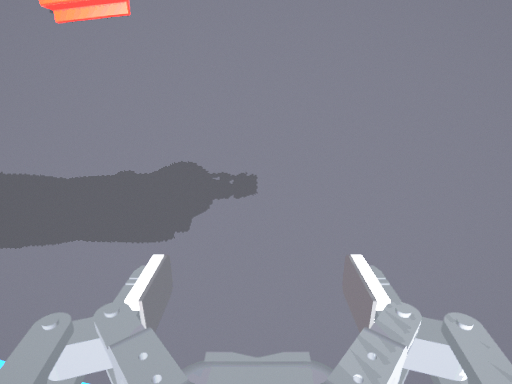

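Scene picture: the pump is at about (208,220), with the blue lid at (190,205) and the orange tab at (160,217). Candidates for the lid are blue (190,205), red (113,187), (277,138) and (333,228), and green (298,178). The blue folder at (330,110) and the blue-framed spare filter at (114,281) could also confuse. I choose the blue one on the pump beside the orange tab, and check it in a close crop.

Run:
```python
import cv2
a=cv2.imread("pics/scene0.png")[145:285,120:295]; b=cv2.imread("pics/side0.png")[110:240,205:345]
cv2.imwrite("pics/cropA.png",cv2.resize(a,None,fx=4.5,fy=4.2857,interpolation=cv2.INTER_CUBIC) if 0 else cv2.resize(a,(700,560),interpolation=cv2.INTER_CUBIC))
cv2.imwrite("pics/cropB.png",cv2.resize(b,(560,520),interpolation=cv2.INTER_CUBIC))
```

```text
(no output)
```

View pics/cropA.png

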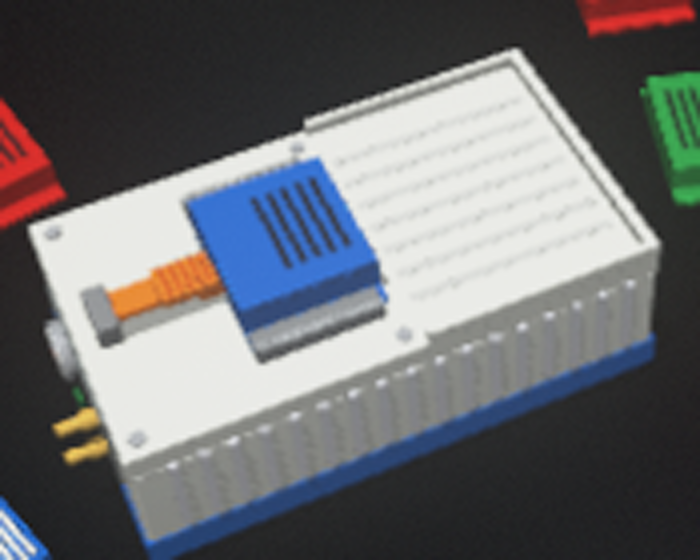

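View pics/cropB.png

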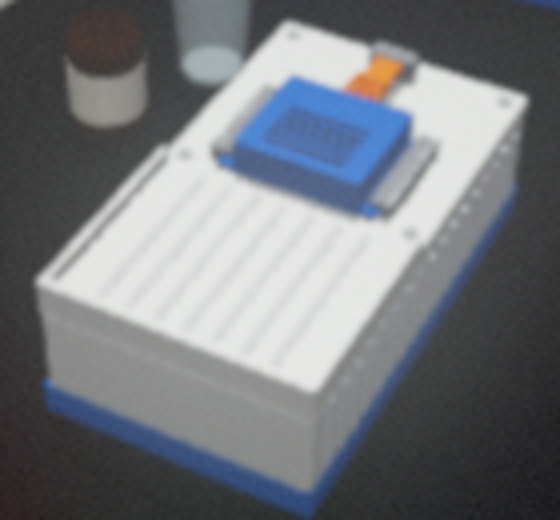

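Both crops show the blue slotted lid between grey rails, next to the ribbed orange tab and grey root on the white pump, so the choice is confirmed. Next I fit the pump pose from deck and lid corners in both views.

```bash
cat > h.py <<'E'
import numpy as np,cv2
from scipy.optimize import least_squares
def proj(c,P):
    E=np.linalg.inv(c["extrinsics"]); p=P@E[:3,:3].T+E[:3,3]; s=p[:,:2]/p[:,2:]
    s=s*(1+c["k1"]*(s**2).sum(1,keepdims=True)); K=c["intrinsics"]; return s@K[:2,:2].T+K[:2,2]
def pump(q,P):
    c,s=np.cos(q[2]),np.sin(q[2]); return np.array(P)/1000@np.array([[c,-s,0],[s,c,0],[0,0,1]]).T+[q[0],q[1],0]
E
python3 - <<'E'
from h import *
from workcell import camera
A={(30,226):(-95,-150,115),(125,465):(95,-150,115),(517,50):(-95,180,124),(660,243):(95,180,124),(188,200):(-46,-62,143),(320,158):(-46,22,143),(378,265):(46,22,143),(247,330):(46,-62,143)}
B={(38,283):(95,180,124),(315,392):(-95,180,124),(527,97):(-95,-150,115),(287,20):(95,-150,115),(295,78):(46,-62,143),(412,112):(-46,-62,143),(375,183):(-46,22,143),(238,137):(46,22,143)}
cs=camera("scene"),camera("side")
def res(q,i):
    D,c,o=[(A,cs[0],(120,145)),(B,cs[1],(205,110))][i]
    uv=(np.array(list(D))+.5)/4-.5+o
    return (proj(c,pump(q,list(D.values())))-uv).ravel()
for f in (lambda q:np.r_[res(q,0),res(q,1)],lambda q:res(q,0),lambda q:res(q,1)):
    r=least_squares(f,[.5,0,0]); print(r.x,np.abs(r.fun).max()); 
    if len(r.fun)==32: print(r.fun.reshape(-1,2).round(1).tolist()); q=r.x
np.save("q.npy",q)
print(pump(q,[(0,-81,134),(0,-20,115),(0,60,115),(0,0,0)]))
E
```

```text
[ 0.53585645 -0.01713173  0.19612489] 5.014819016983125
[[-0.7, 0.3], [-0.4, -0.1], [-0.5, -0.3], [-0.2, 0.1], [-0.6, 0.2], [-0.5, -0.9], [0.1, -1.7], [-1.8, -5.0], [-0.5, -0.3], [0.2, -0.2], [-0.3, -0.4], [-0.6, 0.1], [-1.2, -1.8], [0.4, -0.4], [-3.9, -0.3], [-1.7, 0.3]]
[ 0.53913613 -0.0163897   0.19628537] 3.9682464613117645
[ 0.53299372 -0.01752995  0.19313363] 2.971025595484491
[[ 0.55164092 -0.09657888  0.134     ]
 [ 0.53975385 -0.03674831  0.115     ]
 [ 0.52416425  0.04171802  0.115     ]
 [ 0.53585645 -0.01713173  0.        ]]
```

Run:
```python
from h import *
from workcell import camera
A={(30,226):(-95,-150,115),(125,465):(95,-150,115),(517,50):(-95,180,124),(660,243):(95,180,124),(188,200):(-46,-62,143),(320,158):(-46,22,143)}
B={(38,283):(95,180,124),(315,392):(-95,180,124),(527,97):(-95,-150,115),(287,20):(95,-150,115),(412,112):(-46,-62,143)}
cs=camera("scene"),camera("side")
def res(q,i):
    D,c,o=[(A,cs[0],(120,145)),(B,cs[1],(205,110))][i]
    uv=(np.array(list(D))+.5)/4-.5+o
    return (proj(c,pump(q,list(D.values())))-uv).ravel()
for f in (lambda q:np.r_[res(q,0),res(q,1)],lambda q:res(q,0),lambda q:res(q,1)):
    r=least_squares(f,[.5,0,0]); print(r.x,np.abs(r.fun).max()); 
    if len(r.fun)==22: q=r.x
np.save("q.npy",q)
print(pump(q,[(0,-81,134),(0,60,115)]))
for i in (0,1):
    im=cs[i]["pixels"][:,:,::-1].copy(); im=cv2.resize(im,None,fx=4,fy=4,interpolation=cv2.INTER_CUBIC)
    def L(P,col): cv2.polylines(im,[((proj(cs[i],pump(q,P))+.5)*4).astype(int)],True,col,1)
    x,y=[(120,145),(205,110)][i]
    L([(a*46,b,143) for a,b in((-1,-62),(1,-62),(1,22),(-1,22))],(0,255,0))
    L([(a*13,b,134) for a,b in((-1,-98),(1,-98),(1,-64),(-1,-64))],(0,0,255))
    L([(a*95,b,115) for a,b in((-1,-150),(1,-150),(1,180),(-1,180))],(255,0,255))
    cv2.imwrite(f"pics/ov{i}.png",im[y*4:y*4+560,x*4:x*4+700])
from workcell import sensors; print(sensors.get_obs()["clock"])
```

```text
[ 0.53569518 -0.01636342  0.19372187] 0.9982140018314851
[ 0.53649745 -0.01614214  0.19378173] 0.7856190264518546
[ 0.53493504 -0.01660428  0.19306549] 0.621510659449882
[[ 0.55128869 -0.09584828  0.134     ]
 [ 0.52414444  0.04251425  0.115     ]]
0.35
```

View pics/ov0.png

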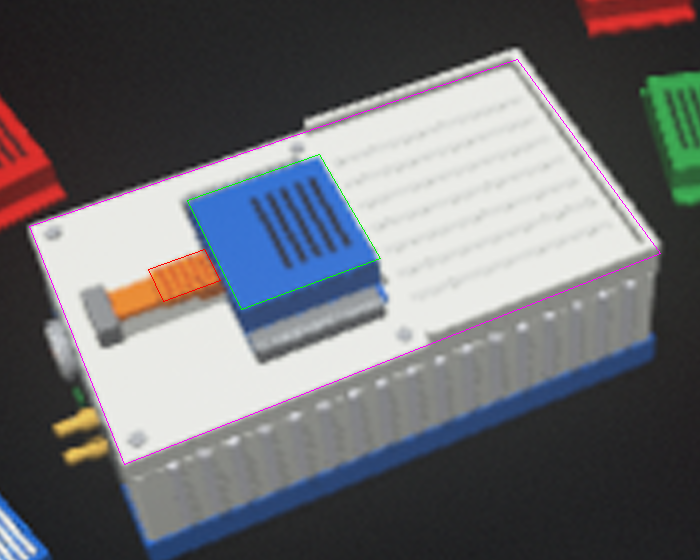

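View pics/ov1.png

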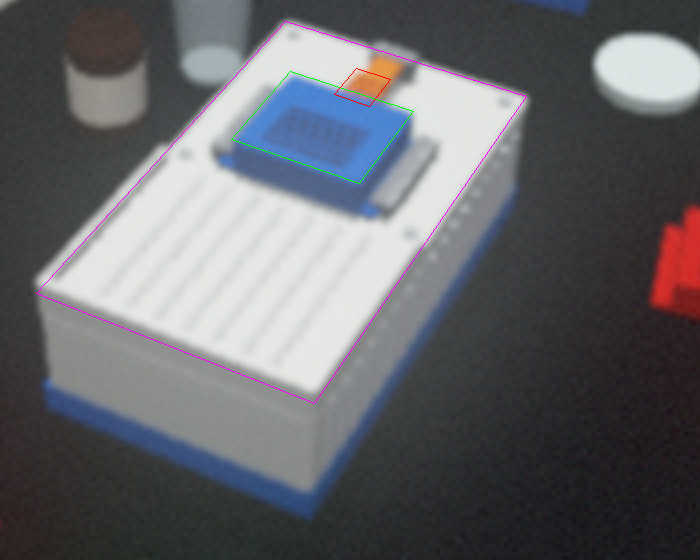

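The overlay matches in both views, at under 1 px: pump at (0.536, -0.016), yaw 0.194. Plan: fingers shut and the tool turned so that tool x = pump +y and tool y = pump +x, with the fingertips above the pad at pump y = -84.

```bash
python3 -m inch '[-1,248,-119,0,-7, -1,496,-238,0,-13.9, -1,496,-238,0,-13.9, -1,496,-238,0,-13.9, -1,496,-238,0,-13.9, -1,496,-238,0,-13.9, -1,496,-238,0,-13.9, -1,496,-238,0,-13.9]'
cat > st.py <<'E'
from h import *
from workcell import sensors
from scipy.spatial.transform import Rotation as R
q=np.load("q.npy"); o=sensors.get_obs(); M=R.from_quat(o["tool_rot"]).as_matrix(); p=np.array(o["eef_pos"])
tip=p+M[:,2]*.073; c,s=np.cos(q[2]),np.sin(q[2]); Rp=np.array([[c,s,0],[-s,c,0],[0,0,1]])
print("t",round(o["clock"],2),"tip pump mm",(Rp@(tip-[q[0],q[1],0])*1000).round(1),"toolx ang rel pump y",np.degrees(np.arctan2(M[1,0],M[0,0])-q[2]-np.pi/2).round(2),"down",M[2,2].round(4))
print("F pump",(Rp@o["ft_force"]).round(2),"grip",round(o["grip_width"],4),"j",np.round(o["joint_pos"],2))
tgt=pump(q,[(0,-84,165)])[0]; print("delta tool to pad-above mm",(M.T@(tgt-tip)*1000).round(1))
E
python3 st.py
```

```text
clock: 1.15
eef_pos: [0.4442, -0.2002, 0.3041]
tool_rot: [0.727, 0.687, 0.0, 0.0]
ft_force: [0.7, -0.8, -0.9]
grip_width: 0.0
t 1.15 tip pump mm [-125.2 -162.8  231.1] toolx ang rel pump y -14.29 down -1.0
F pump [ 0.56 -0.97 -0.93] grip 0.0 j [-0.42  0.21 -0.03  1.33 -0.    1.2 ]
delta tool to pad-above mm [107.3 101.8  66.2]
```

```bash
python3 -m inch '[-1,36,34,10,-1, -1,72,68,30,-2, -1,107,102,50,-2.4, -1,107,102,50,-2.4, -1,107,102,50,-2.4, -1,107,102,50,-2.4]'; python3 st.py
python3 - <<'E'
from workcell import camera
import cv2
for n in("scene","side","wrist"):
    im=camera(n)["pixels"][:,:,::-1]
    if n=="scene": im=cv2.resize(im[100:290,110:300],(760,600)[::1] if 0 else (600,600),interpolation=cv2.INTER_CUBIC)
    if n=="side": im=cv2.resize(im[60:220,205:365],(600,600),interpolation=cv2.INTER_CUBIC)
    cv2.imwrite(f"pics/{n}1.png",im)
E
```

```text
clock: 1.75
eef_pos: [0.5509, -0.1019, 0.2542]
tool_rot: [0.637, 0.771, -0.0, -0.0]
ft_force: [-0.4, -0.9, -0.0]
grip_width: -0.0002
t 1.75 tip pump mm [ -1.6 -86.9 181.2] toolx ang rel pump y -0.29 down -1.0
F pump [-0.61 -0.77 -0.02] grip -0.0002 j [-0.18  0.38  0.08  1.26 -0.    1.2 ]
delta tool to pad-above mm [ 2.9  1.6 16.2]
```

View pics/scene1.png

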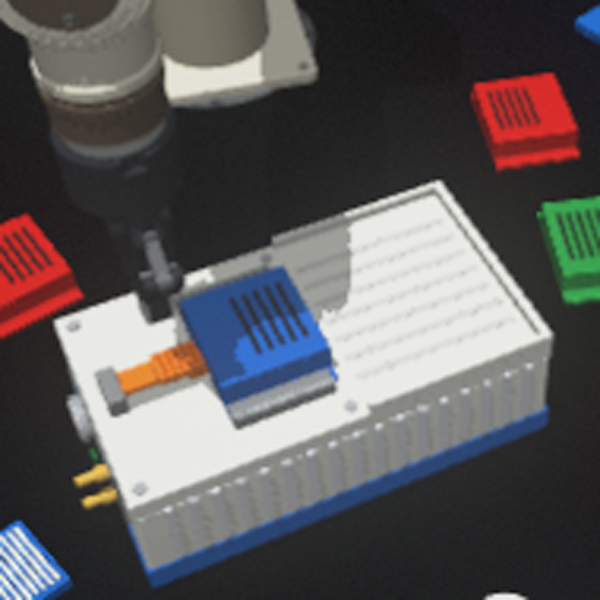

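View pics/side1.png

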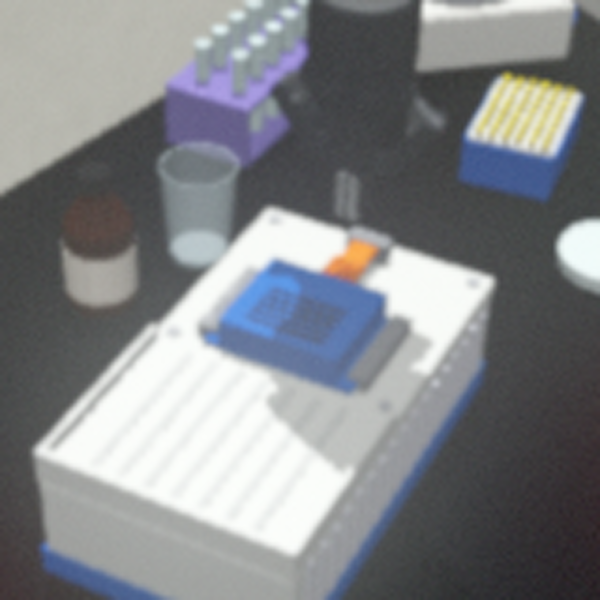

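View pics/wrist1.png

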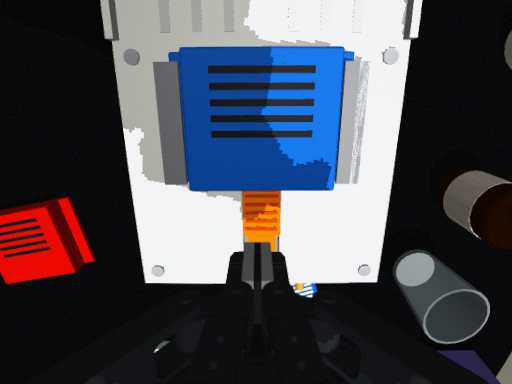

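Scene and side show the shut fingers hovering above the tab. The wrist view puts the tips at about (258,260), just behind the orange pad at (262,215) and in line with it. Now I go down to just above the pad, then press.

```bash
python3 -m inch '[-1,5,2,15,0, -1,5,2,35,0, -1,5,2,43,0, -1,5,2,44,0]'; python3 st.py;  python3 -m inch '[-1,0,0,2,0, -1,0,0,4,0, -1,0,0,6,0, -1,0,0,6,0]'; python3 st.py
```

```text
clock: 2.3
eef_pos: [0.5513, -0.0968, 0.2093]
tool_rot: [0.638, 0.77, -0.0, -0.001]
ft_force: [-0.3, 0.4, -0.1]
grip_width: 0.0002
t 2.3 tip pump mm [ -0.3 -81.9 136.3] toolx ang rel pump y -0.34 down -1.0
F pump [-0.22  0.46 -0.07] grip 0.0002 j [-0.17  0.42  0.    1.16 -0.    1.21]
delta tool to pad-above mm [ -2.    0.2 -28.7]
clock: 2.7
eef_pos: [0.5529, -0.0964, 0.2046]
tool_rot: [0.637, 0.771, 0.0, 0.001]
ft_force: [-0.1, -0.3, 2.4]
grip_width: -0.0001
t 2.7 tip pump mm [  1.6 -81.9 131.6] toolx ang rel pump y -0.26 down -1.0
F pump [-0.12 -0.24  2.37] grip -0.0001 j [-0.17  0.42 -0.01  1.14 -0.    1.21]
delta tool to pad-above mm [ -2.1  -1.6 -33.4]
```

```bash
python3 -m inch '[-1,0,0,1.5,0, -1,0,0,3,0, -1,0,0,3,0, -1,0,0,3,0]'; python3 st.py
python3 - <<'E'
from workcell import camera,sensors
import cv2,numpy as np
print(np.mean([sensors.get_obs()["ft_force"][2] for _ in range(5)]))
cv2.imwrite("pics/wrist2.png",camera("wrist")["pixels"][:,:,::-1])
E
```

```text
clock: 3.1
eef_pos: [0.5529, -0.0964, 0.2015]
tool_rot: [0.637, 0.771, 0.0, 0.001]
ft_force: [-0.4, -2.2, 5.7]
grip_width: 0.0
t 3.1 tip pump mm [  1.6 -81.9 128.5] toolx ang rel pump y -0.26 down -1.0
F pump [-0.83 -2.13  5.7 ] grip 0.0 j [-0.17  0.42 -0.01  1.14 -0.    1.21]
delta tool to pad-above mm [ -2.1  -1.5 -36.5]
5.696910452322368
```

View pics/wrist2.png

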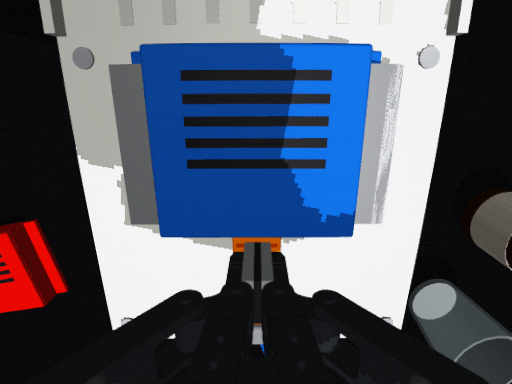

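The tab is pressed: about 5.7 N, and the tip is 5.5 mm below the unpressed pad. In the wrist view the tips stand on the pad at (257,245), with the lid's wall just ahead. Now I push along, keeping the height.

```bash
python3 -m inch '[-1,3,0,0,0, -1,6,0,0,0, -1,9,0,0,0, -1,11,0,0,0, -1,13,0,0,0, -1,15,0,0,0, -1,17,0,0,0, -1,18,0,0,0]'; python3 st.py
python3 - <<'E'
from workcell import camera
import cv2
cv2.imwrite("pics/wrist3.png",camera("wrist")["pixels"][:,:,::-1])
E
```

```text
clock: 3.95
eef_pos: [0.549, -0.0783, 0.2009]
tool_rot: [0.637, 0.771, -0.0, 0.0]
ft_force: [1.2, -4.2, 4.2]
grip_width: 0.0001
t 3.95 tip pump mm [  1.1 -63.3 127.9] toolx ang rel pump y -0.24 down -1.0
F pump [ 0.37 -4.36  4.17] grip 0.0001 j [-0.14  0.41 -0.03  1.13 -0.    1.24]
delta tool to pad-above mm [-20.7  -1.  -37.1]
```

View pics/wrist3.png

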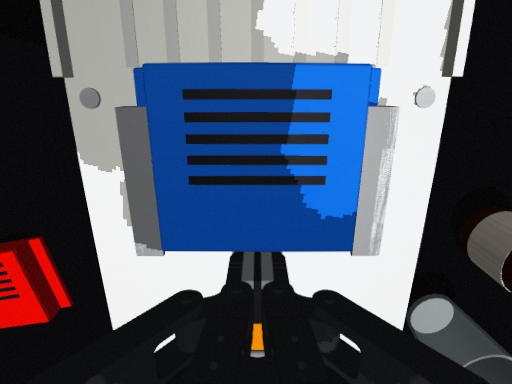

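The lid is moving: its far edge is now clearly past the rail ends in the wrist view, and the pushing force is about 4 N. I continue and raise the tip 3 mm.

```bash
python3 -m inch '[-1,5,0,-1,0, -1,11,0,-2,0, -1,17,0,-3,0, -1,23,0,-4,0, -1,29,0,-4,0, -1,35,0,-4,0, -1,40,0,-4,0, -1,44,0,-4,0]'; python3 st.py
python3 - <<'E'
from workcell import camera
import cv2
cv2.imwrite("pics/wrist4.png",camera("wrist")["pixels"][:,:,::-1])
E
```

```text
clock: 4.8
eef_pos: [0.5405, -0.0346, 0.2048]
tool_rot: [0.637, 0.771, -0.0, -0.0]
ft_force: [-0.3, -0.8, -0.6]
grip_width: 0.0001
t 4.8 tip pump mm [  1.2 -18.8 131.8] toolx ang rel pump y -0.23 down -1.0
F pump [-0.4  -0.71 -0.57] grip 0.0001 j [-0.06  0.38 -0.06  1.13  0.    1.32]
delta tool to pad-above mm [-65.2  -1.  -33.2]
```

View pics/wrist4.png

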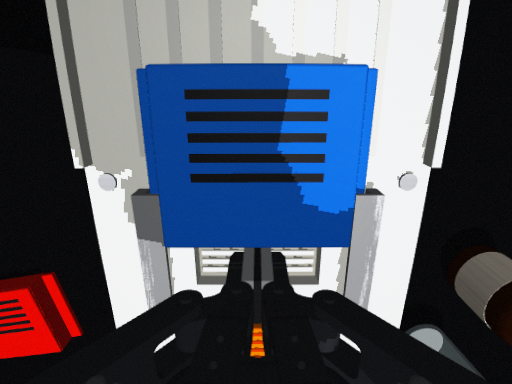

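The filter is appearing at (257,262), and the lid is straight with its near wall at row 247. About 46 mm more.

```bash
python3 -m inch '[-1,6,0,0,0, -1,12,0,0,0, -1,18,0,0,0, -1,24,0,0,0, -1,30,0,0,0, -1,36,0,0,0, -1,42,0,0,0, -1,46,0,0,0]'; python3 -m inch '[-1,2,0,0,0, -1,2,0,0,0, -1,-10,0,0,0]'; python3 st.py
python3 - <<'E'
from workcell import camera
import cv2
cv2.imwrite("pics/wrist5.png",camera("wrist")["pixels"][:,:,::-1])
E
```

```text
clock: 5.65
eef_pos: [0.532, 0.0106, 0.205]
tool_rot: [0.637, 0.771, 0.0, -0.0]
ft_force: [0.3, -0.4, 0.2]
grip_width: -0.0002
clock: 5.95
eef_pos: [0.5339, 0.0007, 0.205]
tool_rot: [0.636, 0.771, 0.0, -0.0]
ft_force: [-0.3, -0.5, 0.3]
grip_width: 0.0001
t 5.95 tip pump mm [  1.5  17.1 132. ] toolx ang rel pump y -0.13 down -1.0
F pump [-0.39 -0.39  0.33] grip 0.0001 j [ 0.    0.37 -0.08  1.12  0.    1.38]
delta tool to pad-above mm [-101.1   -1.3  -33.1]
```

View pics/wrist5.png

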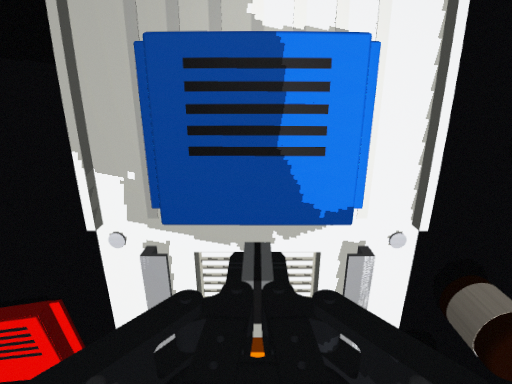

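The lid lies clear of the rails, whose ends are at row 250 against the lid's near edge at row 224. Now I back off and lift away.

```bash
python3 -m inch '[-1,0,0,-30,0, -1,0,0,-70,0, -1,-40,0,-110,0, -1,-90,0,-120,0, -1,-140,-30,-120,0, -1,-180,-80,-120,0, -1,-180,-130,-120,0, -1,-180,-150,-120,0]'; python3 -m inch '[-1,0,0,0,0, -1,0,0,0,0, -1,0,0,0,0]'; python3 st.py
python3 - <<'E'
from h import *
from workcell import camera
q=np.load("q.npy")
for n,(x,y) in(("scene",(120,135)),("side",(205,100))):
    c=camera(n); im=cv2.resize(c["pixels"][:,:,::-1],None,fx=4,fy=4,interpolation=cv2.INTER_CUBIC)
    cv2.imwrite(f"pics/{n}6.png",im[y*4:y*4+600,x*4:x*4+700])
    for Y in (75,80,85,90):
        cv2.polylines(im,[((proj(c,pump(q,[(a*46,Y+b,143) for a,b in((-1,-42),(1,-42),(1,42),(-1,42))]))+.5)*4).astype(int)],True,(0,3*(Y-20),255),1)
    cv2.polylines(im,[((proj(c,pump(q,[(a*13,b,134) for a,b in((-1,-98),(1,-98),(1,-64),(-1,-64))]))+.5)*4).astype(int)],True,(255,0,0),1)
    cv2.imwrite(f"pics/{n}6o.png",im[y*4:y*4+600,x*4:x*4+700])
    cv2.imwrite(f"pics/{n}6full.png",c["pixels"][:,:,::-1])
E
```

```text
clock: 6.8
eef_pos: [0.4185, -0.2074, 0.3246]
tool_rot: [0.638, 0.77, -0.0, -0.0]
ft_force: [0.0, -0.6, 0.7]
grip_width: 0.0001
clock: 7.1
eef_pos: [0.4213, -0.2052, 0.3252]
tool_rot: [0.637, 0.771, 0.0, 0.001]
ft_force: [0.3, 0.2, 0.7]
grip_width: -0.0003
t 7.1 tip pump mm [-148.5 -163.3  252.2] toolx ang rel pump y -0.26 down -1.0
F pump [0.32 0.16 0.74] grip -0.0003 j [-0.45  0.17 -0.03  1.37  0.    0.93]
delta tool to pad-above mm [ 80.1 148.1  87.4]
```

View pics/scene6o.png

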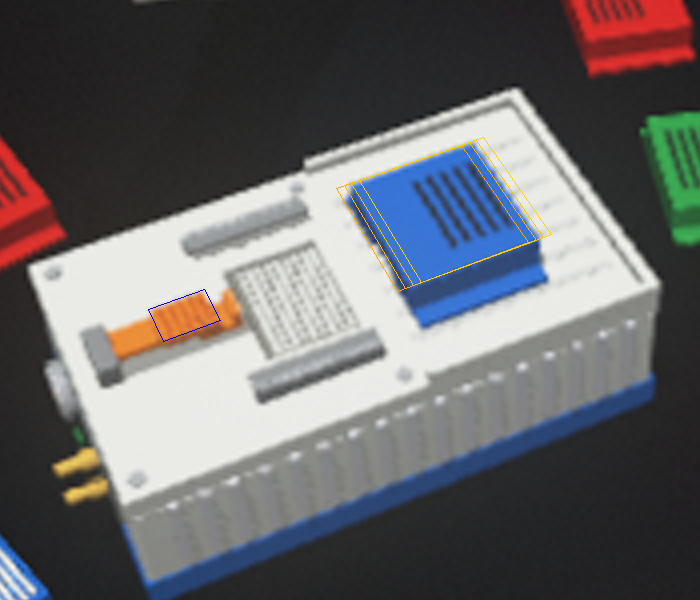

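View pics/side6o.png

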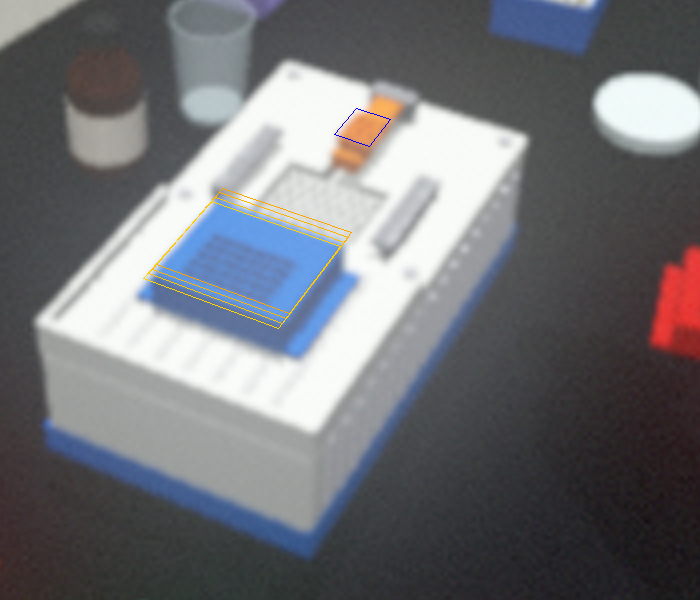

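View pics/scene6full.png

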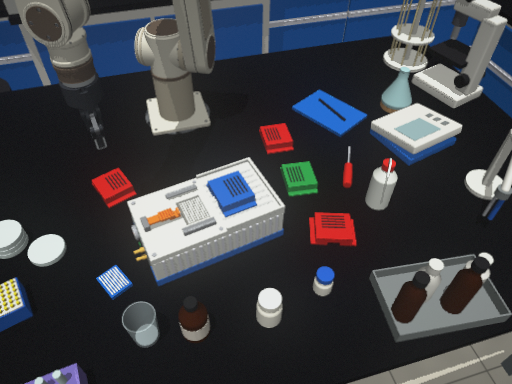

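The lid sits at y ≈ 81 mm, flat on the deck at crop pixel (445,215). The filter is uncovered at (290,300). The tab overlay matches its raised position at (185,315), the bystanders are where they were, and the hand is clear of everything.

```bash
python3 -c "
from workcell import order; print(order.job_done())"
```

```text
the job is handed in; nothing more can be done
None
```

The job is done and handed in at about 7 s of the 35 s allowed; no verdict was reported. I pressed the orange tab with the shut fingertips to about 5.7 N (roughly 5.5 mm down). Still pressing, I pushed the blue lid along its rails until it was clear of them, then backed off and lifted away.

- **Lid:** in both fixed cameras it lies flat and straight on the bare deck at about y = 81 mm in the pump's frame, centred. It needed to be past 58 mm.
- **Filter and tab:** the filter is uncovered, and the tab matches its raised position in the overlay. I judged the tab by eye, as its angle cannot be read directly.
- **Bystanders and hand:** the other things look unmoved in the last scene picture. The hand is clear of everything, with wrist force at noise level.

None of my checks failed. The only disagreement was in the first pump pose fit: a few lid corners I had picked wrongly were up to 5 px off, so I left them out and the fit came within 1 px.

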